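# Index the drill jig to the marked notch and lock it

## Task

Index the drill jig for its last hole: push the plate round by its upright white handle until the notch with the yellow dot faces the lock bar, then push the bar's red tab so that the bar slides fully home in that notch. Push gently with the fingertips only: do not grip, strike or ram the handle or the tab, and leave the tube piece, tape roll, paint tin and screwdriver lying or standing where they are.

Things in the scene. Friction and masses are not known exactly. Their poses are not given: they have to be found in the camera images.
- jig: indexing drill jig bolted to the bench, green base 210 x 190 x 22 mm. Origin on the plate's spindle axis at bench height, z up. The lock bar lies along the jig's -y axis. The arm with the drill bush stands off to its +x +y corner (40 degrees from +x): 24 mm wide, 17 to 127 mm from the axis, underside 91 and top 105 mm above the bench (bush down to 60 mm, 30 mm from the axis)
- plate_mid (a point): centre of the dark grey index plate, on the axis, at its top face 38 mm above the bench. Plate 180 mm across, four notches 90 degrees apart, each 17 mm wide and 29 mm deep. Bolted on its middle: the teal tube foot, 84 mm across, top 47 mm above the bench, with a collar and clamp nut 38 mm across and up to 80 mm above the bench
- index_plate (a joint): angle of the index plate, rad, counter-clockwise seen from above; 0 when the notch with the yellow dot faces the lock bar exactly. Starts between 0.5 and 1.25, so it must go clockwise. Turns freely all the way round with a light drag (about 3 N at the handle) and stays where it is left; no detent
- handle (a point): middle of the upright white handle, a round grip 20 mm thick that stands on the plate 66 mm from the axis, from 39 to 85 mm above the bench; this point is 62 mm above the bench. At plate angle 0 it lies in the jig's -x, +y direction (135 degrees from +x), and it turns with the plate
- marked_notch (a point): middle of the notch that has a yellow dot (16 mm) on the plate behind it and a yellow line on either side, 79 mm from the axis, on the plate's top face. When it faces the bar it lies on the jig's -y axis
- lock_bar (a joint): travel of the lock bar, m: 0 fully drawn back, 0.028 fully home, where the tab meets rubber buffers on the guide's end (they give about 5 N/mm and stop hard after 5 mm: a firm push reads up to 0.033 and springs back). Starts between 0 and 0.005; the nose is 6 mm clear of the plate's rim at 0 and 22 mm inside it when home. About 2.5 N drag; stays where it is left
- tab (a point): middle of the outer face of the red thumb tab, the bent-up end of the lock bar: 30 mm wide, 6 mm thick, 26 to 74 mm above the bench; this point at 57 mm, and 184 mm from the axis at bar travel 0. Push it along the jig's +y. Bar 14 x 10 mm, nose tapered to 10 mm (draws a notch up to 4 mm off into line), in a guide 56 mm wide, 100 to 150 mm from the axis, to 46 mm above the bench
- tube_mid (a point): standing piece of teal tube, 38 mm across and 85 mm tall; this point is its centre. Leave it alone
- tape_mid (a point): roll of pink masking tape lying flat, 80 mm across and 25 mm high; this point is its centre. Leave it alone
- tin_mid (a point): standing yellow paint tin, 56 mm across and 70 mm tall; this point is its centre. Leave it alone
- screwdriver_grip (a point): orange handle of a lying screwdriver 190 mm long, shaft towards its x axis. Leave it alone

How it is judged:
By the outcome, as a careful person would: the job done as asked, in the order asked, and still so for the second after the job is handed in, with the robot touching nothing.
It also fails if it takes over 67 s, if anything falls off the work surface, if the arm or the gripper's body presses on something with over 40 N, if the wrist force passes 120 N, or if a joint passes its speed limit or range.

## Robot

A 7-joint arm with a two-finger parallel gripper is mounted at the origin on the work surface. World frame = base frame: x ahead of the robot, y to its left, z up, the work surface at z = 0. Lengths are in mm, angles in rad, forces in N, time in s.
With the tool pointing down it reaches from about 400 to 875 mm from the base axis. Payload 4.4 kg.
Tool frame: the origin (TCP) lies midway between the tips of the shut fingers; the grasp point (between the pads) lies 19 mm behind it (ctrl.pinch_z is the distance from the TCP to the grasp point, in mm); z points along the fingers, y is the line along which they close (so a half turn about z gives the same grasp; the last joint's range is limited). The gripper opens to 85 mm and grips with 20 to 120 N. Pads are 22 mm wide; open, the fingers measure 114 mm over their backs; the gripper's body (76 mm by 85 mm) begins 54 mm behind the grasp point. The pads swing forward as they close: fully open they stand 13 mm farther back than shut.
Start: joints at [-1.194, 0.628, 0.038, 1.517, -0.027, 0.996, -0.02], TCP at [278.485, 587.336, 231.313] pointing down, gripper open.
Joint ranges: [-3.06, 3.06], [-0.37, 2.12], [-1.25, 1.32], [0.18, 2.47], [-1.1, 4.24], [0.23, 1.98], [-2.94, 2.94]. Speed limits (rad/s): [2.57, 2.57, 3.14, 3.14, 3.14, 3.14, 3.14].

## Interface

Orientations are given as [roll, pitch, yaw] about the fixed x, y, z axes, in that order (R = Rz(yaw) Ry(pitch) Rx(roll)).
In Python, from cell import read_state, cams, order, ctrl gives the robot as it stands.
- The arm moves only by the tool move_arm, never from a script. Its argument "targets" is text: rows parted by semicolons, each of 7 numbers parted by spaces: the gripper's target within -1 to 1 (fully open at 1, half-way at 0, shut at -1), then the shift along the tool's x, y, z in cm, then the turn, a rotation vector about the tool's x, y, z in degrees. A call has 1 to 5 rows; each row shifts and turns the commanded pose from where the row before left it, along the tool's axes as they then stand; what a row does not reach is not made up. A row lasts 1/12 s, in which the tool goes at most 41.7 mm and 7.16 degrees, less where a joint would pass 70% of its speed; a pose out of reach is approached as far as the arm can. A call with a gripper value outside its range is refused whole. The fingers move at their own pace and stop on an object; the grip force is fixed at half the most. Time passes only in rows, so rows that do not move let the fingers close. It gives the time, the measured TCP pose, the force, the opening and the grip force at its end, in the units of the state.
- read_state(): the state, without advancing time (a new reading comes with each control period).
- cams.get_image(name): name is "scene" or "top" or "wrist"; returns a dict with "color" (384x512x3 uint8, red, green, blue), "fovy" (degrees; the focal length in pixels is half the picture's height over the tangent of half this angle, whatever the lens; pixels are square), "cx", "cy" (the principal point, pixels), "rvec" (rotation vector, rad) and "tvec" (3), from world to camera coordinates, as OpenCV has them. Camera axes: x right, y down, z forward; pixel columns grow to the right and rows downward; lengths in mm; the calibration is good to about 2 mm. A picture is of the moment at which its call begins. There is no depth.
- order.finish_job(): hands the job in; it is judged then, once.
The state is a dict: "clock": time; "qpos": joint angles; "qd": joint speeds; "tau": joint torques, N m; "eef_pos": TCP position; "tool_rot": TCP orientation; "force": force on the tool from outside, world axes, zero at the start; "torque": the same for the moment, N m; "width": finger opening in mm; "gripper_force": force on a finger pad.
Only numpy, scipy, OpenCV 4.12 (cv2) and the standard library are available. Lean on these libraries where they do the work, as an engineer would, in place of code of your own. Each camera call takes 0.05 s, during which the arm holds its last target. There are 200 camera calls.

## Working session

There is one attempt and no reset: what is moved stays moved. The work goes in short steps, Python scripts to look and compute and a tool call to move; the robot and the scene stay as the last step left them, time stands still between calls to the robot, and variables do not carry over. Pictures are saved under pics/ and viewed, at most 10 in all, crops included, and the job is handed in when it is done.

Besides the shell and the picture viewer there is one more tool, called after "Request:" as name(argument=value, ...) on one line, values as JSON. move_arm: Moves the arm, as the interface text tells. Its arguments: {"type":"object","properties":{"targets":{"type":"string"}},"required":["targets"]}

```bash
mkdir -p pics; ls; python3 - <<'E'
from cell import read_state,cams
import cv2
print(read_state())
for n in ("top","scene"):
    d=cams.get_image(n); print(n,d["fovy"],d["cx"],d["cy"],d["rvec"],d["tvec"])
    cv2.imwrite(f"pics/{n}0.png",cv2.resize(d["color"][:,:,::-1],(800,600),interpolation=cv2.INTER_CUBIC))
E
```

```text
pics
{'clock': 0.0, 'qpos': array([-1.19381291,  0.62933394,  0.03844247,  1.51838689, -0.02701999,
        0.99628172, -0.01996503]), 'qd': array([ 0.00086618, -0.00103764, -0.00018637,  0.00066036,  0.00134013,
        0.00106813, -0.00016315]), 'tau': array([-6.21492363e-04, -5.63388598e+01,  1.22616693e+00, -1.93451107e+01,
        1.09734890e-02,  1.04847454e-02, -3.94516249e-06]), 'eef_pos': array([278.19612112, 586.76205243, 230.39093906]), 'tool_rot': array([-3.13970059e+00,  8.15508562e-06,  2.69883249e+00]), 'force': array([-0.13916717,  0.16120662,  0.07052201]), 'torque': array([ 0.01594764,  0.03415945, -0.06830658]), 'gripper_force': 0.0, 'width': 85.19231356716539}
top 46.28704729582615 255.4384661005613 192.8335893849348 [ 2.14801804 -2.12245731  0.20732402] [ 57.56172627 574.43567679 963.91019005]
scene 49.50109364745567 254.3975597543797 192.34750065376363 [ 1.2429778   2.29317653 -0.92126493] [ 238.3596961  -339.36291384 1185.5757362 ]
```

View pics/top0.png

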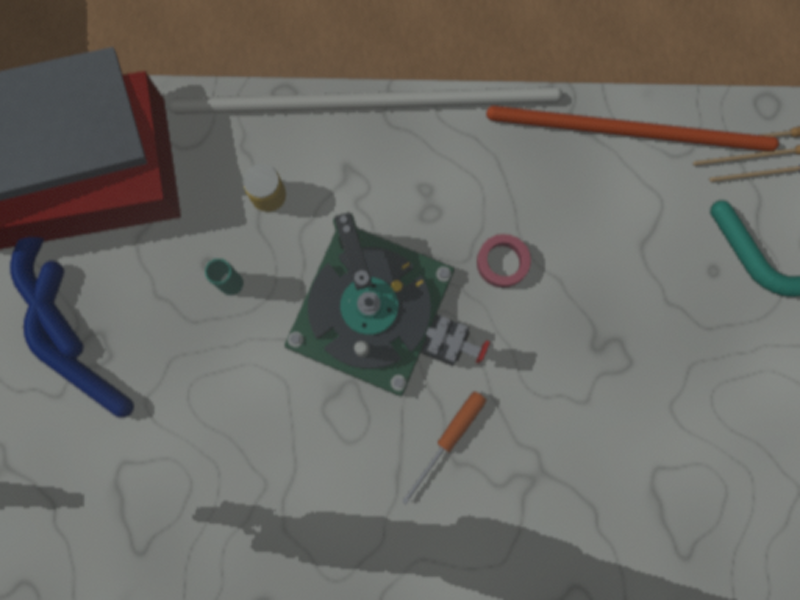

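View pics/scene0.png

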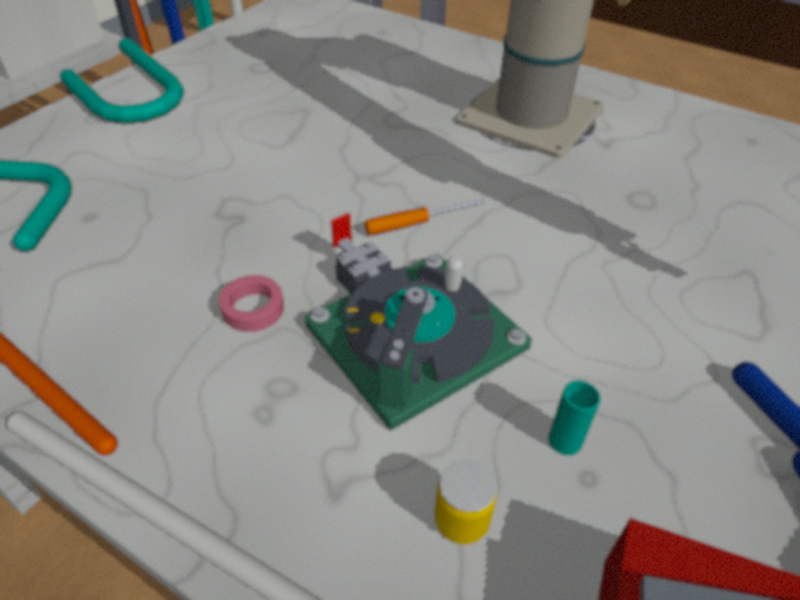

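The top view (800x600 px) shows the jig with its nut at (369,303), handle top at (361,348), yellow dot at (397,286), red tab at (485,351) and base corners at (453,268), (403,393) and (286,347). The tape is at (504,261) and the screwdriver grip at (462,420). The scene view has the handle top at (455,264), dot at (377,318) and tab at (342,229).

```bash
cat > h.py <<'E'
import numpy as np,cv2
from cell import read_state,cams
from scipy.spatial.transform import Rotation as Ro
def ray(d,px,z,s=0.64):
    u=np.array(px)*s; f=192/np.tan(np.radians(d["fovy"]/2))
    R=cv2.Rodrigues(np.array(d["rvec"]))[0]; C=-R.T@np.array(d["tvec"])
    v=R.T@np.array([(u[0]-d["cx"])/f,(u[1]-d["cy"])/f,1]); return (C+v*(z-C[2])/v[2])
def proj(d,P):
    f=192/np.tan(np.radians(d["fovy"]/2)); K=np.array([[f,0,d["cx"]],[0,f,d["cy"]],[0,0,1]])
    return cv2.projectPoints(np.array([P],float),np.array(d["rvec"]),np.array(d["tvec"]),K,None)[0].ravel()/0.64
E
python3 - <<'E'
from h import *
t=cams.get_image("top");s=cams.get_image("scene")
for n,d,p,z in [("nut",t,(369,302),80),("dot",t,(397,286),38),("handle",t,(361,347),85),("tab",t,(485,350),74),("cA",t,(453,268),22),("cB",t,(403,393),22),("cC",t,(286,347),22),
 ("tape",t,(504,261),25),("sd",t,(462,420),15),("sdend",t,(482,396),15),("tube",t,(218,268),85),("tin",t,(262,180),70),
 ("nut",s,(416,294),80),("dot",s,(377,318),38),("handle",s,(455,262),85),("tabtopR",s,(350,214),74),("tabtopL",s,(332,219),74)]:
    print(n,ray(d,p,z).round(1))
print(Ro.from_euler('xyz',read_state()["tool_rot"]).as_matrix().round(3))
E
```

```text
nut [566.9 107.1  80. ]
dot [598.8  67.6  38. ]
handle [502.8 116.8  85. ]
tab [502. -56.  74.]
cA [630.8 -16.4  22. ]
cB [443.6  57.   22. ]
cC [508.6 229.2  22. ]
tape [642.  -92.9  25. ]
sd [405.9 -29.4  15. ]
sdend [440.8 -59.   15. ]
tube [611.6 319.4  85. ]
tin [747.3 266.6  70. ]
nut [576.  110.6  80. ]
dot [599.7  72.4  38. ]
handle [508.6 123.7  85. ]
tabtopR [492.4 -42.5  74. ]
tabtopL [513.9 -55.9  74. ]
[[-0.904  0.428 -0.   ]
 [ 0.428  0.904 -0.001]
 [-0.    -0.001 -1.   ]]
```

```bash
cat >> h.py <<'E'
AX=np.array([569,108.]); JY=np.radians(-21.8)
def plan(wps,g=-1,cur=None):
    """wps: (x,y,z,yaw of tool x in deg,rows); prints rounded rows in tool axes"""
    s=read_state(); p=np.array(s["eef_pos"]) if cur is None else np.array(cur[:3],float)
    R=Ro.from_euler('xyz',s["tool_rot"]); x=R.as_matrix()[:,0]; yaw=np.degrees(np.arctan2(x[1],x[0])) if cur is None else cur[3]
    out=[]
    for X,Y,Z,W,n in wps:
        p0=p.copy();w0=yaw
        for i in range(1,n+1):
            q=p0+(np.array([X,Y,Z])-p0)*i/n; w=w0+(W-w0)*i/n
            a=np.radians(yaw); B=np.array([[np.cos(a),np.sin(a),0],[np.sin(a),-np.cos(a),0],[0,0,-1]]).T
            d=np.round(B.T@(q-p)/10,2); t=np.round(-(w-yaw),1)
            p=p+B@d*10; yaw=yaw-t
            out.append(f"{g} {d[0]:g} {d[1]:g} {d[2]:g} 0 0 {t:g}")
    for i in range(0,len(out),5): print("; ".join(out[i:i+5]))
    print("end",p.round(1),round(yaw,1))
E
python3 -c "
from h import *
plan([(497,86,200,80,20)])"
```

```text
-1 -2.06 -1.79 0.15 0 0 3.7; -1 -2.17 -1.66 0.16 0 0 3.8; -1 -2.28 -1.51 0.15 0 0 3.7; -1 -2.37 -1.36 0.15 0 0 3.7; -1 -2.46 -1.21 0.16 0 0 3.8
-1 -2.52 -1.04 0.15 0 0 3.7; -1 -2.59 -0.87 0.16 0 0 3.7; -1 -2.64 -0.71 0.15 0 0 3.8; -1 -2.69 -0.52 0.15 0 0 3.7; -1 -2.71 -0.36 0.16 0 0 3.7
-1 -2.72 -0.18 0.15 0 0 3.7; -1 -2.74 0 0.15 0 0 3.8; -1 -2.72 0.18 0.16 0 0 3.7; -1 -2.71 0.35 0.15 0 0 3.7; -1 -2.68 0.53 0.15 0 0 3.8
-1 -2.64 0.71 0.16 0 0 3.7; -1 -2.59 0.87 0.15 0 0 3.7; -1 -2.53 1.04 0.16 0 0 3.8; -1 -2.46 1.21 0.15 0 0 3.7; -1 -2.37 1.36 0.15 0 0 3.7
end [497.  86. 200.] 80.0
```

Request:
move_arm(targets="-1 -2.06 -1.79 0.15 0 0 3.7; -1 -2.17 -1.66 0.16 0 0 3.8; -1 -2.28 -1.51 0.15 0 0 3.7; -1 -2.37 -1.36 0.15 0 0 3.7; -1 -2.46 -1.21 0.16 0 0 3.8")

```text
clock: 0.62
eef_pos: [333.4, 460.8, 223.4]
tool_rot: [-3.141, -0.0, 2.369]
force: [0.8, 0.7, -0.9]
width: 25.8
gripper_force: 0.0
```

Request:
move_arm(targets="-1 -2.52 -1.04 0.15 0 0 3.7; -1 -2.59 -0.87 0.16 0 0 3.7; -1 -2.64 -0.71 0.15 0 0 3.8; -1 -2.69 -0.52 0.15 0 0 3.7; -1 -2.71 -0.36 0.16 0 0 3.7")

```text
clock: 1.03
eef_pos: [388.1, 335.5, 215.9]
tool_rot: [3.142, -0.0, 2.045]
force: [0.0, -0.4, 1.2]
width: 0.3
gripper_force: 0.0
```

Request:
move_arm(targets="-1 -2.72 -0.18 0.15 0 0 3.7; -1 -2.74 0 0.15 0 0 3.8; -1 -2.72 0.18 0.16 0 0 3.7; -1 -2.71 0.35 0.15 0 0 3.7; -1 -2.68 0.53 0.15 0 0 3.8")

```text
clock: 1.45
eef_pos: [442.7, 210.4, 208.3]
tool_rot: [3.142, -0.0, 1.718]
force: [-0.2, 0.4, 0.2]
width: 0.0
gripper_force: 0.0
```

Request:
move_arm(targets="-1 -2.64 0.71 0.16 0 0 3.7; -1 -2.59 0.87 0.15 0 0 3.7; -1 -2.53 1.04 0.16 0 0 3.8; -1 -2.46 1.21 0.15 0 0 3.7; -1 -2.37 1.36 0.15 0 0 3.7")

```text
clock: 1.87
eef_pos: [497.5, 85.1, 200.6]
tool_rot: [3.142, -0.0, 1.394]
force: [-0.2, 0.6, 0.7]
width: -0.2
gripper_force: 0.0
```

```bash
python3 - <<'E'
from h import *
s=read_state();print(s["clock"],s["eef_pos"],s["tool_rot"],s["qpos"].round(2),s["width"])
d=cams.get_image("wrist")
cv2.imwrite("pics/w1.png",cv2.resize(d["color"][:,:,::-1],(800,600),interpolation=cv2.INTER_CUBIC))
for n,P in [("axis80",(569,108,80)),("handle",(504,120,85)),("dot",(599,70,38)),("tip",s["eef_pos"])]: print(n,proj(d,P).round())
E
```

```text
1.8667 [497.53822728  85.12934035 200.55501505] [ 3.14158143e+00 -1.71723592e-04  1.39372358e+00] [-0.5   0.49  0.4   1.96 -0.27  0.74 -0.12] -0.22626074703556007
axis80 [518. 228.]
handle [405. 229.]
dot [552. 263.]
tip [404. 387.]
```

View pics/w1.png

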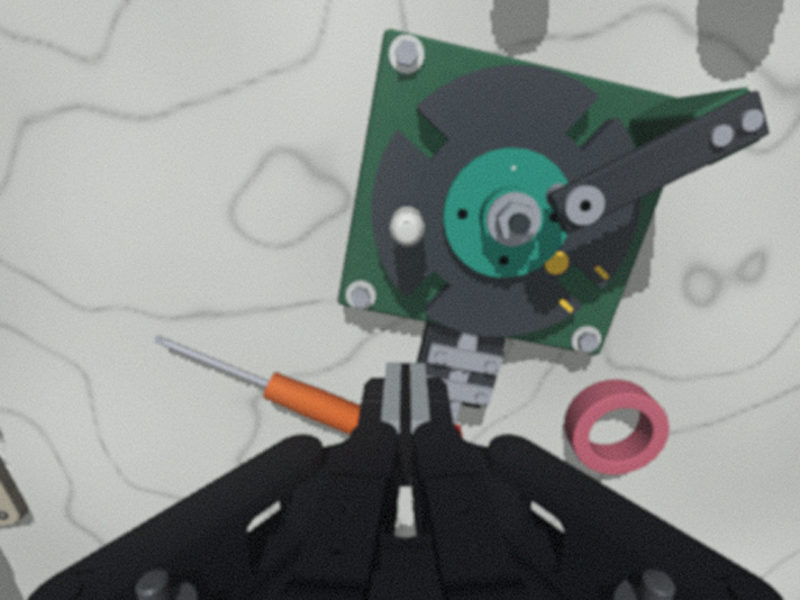

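The wrist view (800x600) shows the closed fingertips at (407,370), handle top at (407,222), nut at (515,221), teal foot centre at (508,213), dot at (556,262) and base bolts at (407,54), (360,294) and (586,340).

```bash
python3 - <<'E'
from h import *
d=cams.get_image("wrist")
A=ray(d,(508,213),47);print("foot",A,"nut",ray(d,(516,221),78))
h=ray(d,(407,221),85);o=ray(d,(556,262),38);print("handle",h,"dot",o)
for p in [(407,54),(360,294),(586,340)]: print(ray(d,p,27))
for P in (h,o): v=(P-A)[:2]; print(np.hypot(*v),np.degrees(np.arctan2(v[1],v[0])))
print(ray(d,(387,32),22),ray(d,(341,300),22),ray(d,(598,354),22))
E
```

```text
foot [573.97886964 103.1625653   47.        ] nut [571.90691935 103.70286035  78.        ]
handle [509.38406359 116.81595772  85.        ] dot [604.69057385  61.40168803  38.        ]
[527.2767059  209.32685572  27.        ]
[464.18914318  60.45773792  27.        ]
[625.54235834  -8.1336609   27.        ]
66.02199704426405 168.06507180726777
51.83801351303744 -53.66856424259517
[517.46930337 224.4801934   22.        ] [448.35258485  56.88932753  22.        ] [635.84220196 -24.69140925  22.        ]
```

```bash
sed -i 's/^AX=.*/AX=np.array([573,104.]); JY=np.radians(-22.5)/' h.py; cat >> h.py <<'E'
def at(th,back,z=66,r=68):
    a=np.radians(th); p=AX+r*np.array([np.cos(a),np.sin(a)])-back*np.array([np.sin(a),-np.cos(a)])
    return (*p,z,th-90)
E
python3 - <<'E'
from h import *
plan([at(168,40)+(10,),at(168,23)+(5,)]+[at(t,21)+(1,) for t in np.linspace(166,120,15)])
E
```

```text
-1 -0.02 -0 1.35 0 0 0.2; -1 -0.02 -0.01 1.35 0 0 0.1; -1 -0.03 0 1.34 0 0 0.2; -1 -0.02 -0 1.35 0 0 0.1; -1 -0.02 -0.01 1.35 0 0 0.2
-1 -0.02 0 1.35 0 0 0.1; -1 -0.02 -0 1.34 0 0 0.2; -1 -0.03 -0 1.35 0 0 0.1; -1 -0.02 -0.01 1.35 0 0 0.2; -1 -0.02 -0 1.35 0 0 0.1
-1 0.34 0 -0 0 0 0; -1 0.34 0 -0 0 0 0; -1 0.34 0 -0 0 0 0; -1 0.34 0 -0 0 0 0; -1 0.34 0 -0 0 0 0
-1 0.44 -0.07 -0 0 0 2; -1 0.39 -0.11 -0 0 0 3.3; -1 0.4 -0.11 -0 0 0 3.3; -1 0.39 -0.11 -0 0 0 3.3; -1 0.39 -0.11 -0 0 0 3.3
-1 0.4 -0.1 -0 0 0 3.3; -1 0.39 -0.11 -0 0 0 3.2; -1 0.39 -0.11 -0 0 0 3.3; -1 0.39 -0.11 -0 0 0 3.3; -1 0.4 -0.11 -0 0 0 3.3
-1 0.39 -0.11 -0 0 0 3.3; -1 0.39 -0.11 -0 0 0 3.3; -1 0.4 -0.11 -0 0 0 3.3; -1 0.39 -0.11 -0 0 0 3.2; -1 0.39 -0.11 -0 0 0 3.3
end [520.8 152.4  66. ] 30.0
```

Request:
move_arm(targets="-1 -0.02 0 2 0 0 0.3; -1 -0.04 0 3 0 0 0.3; -1 -0.05 0 3 0 0 0.3; -1 -0.05 0 2.5 0 0 0.3; -1 -0.05 -0.02 1.5 0 0 0.3")

```text
clock: 2.38
eef_pos: [494.9, 85.0, 78.2]
tool_rot: [-3.138, 0.001, 1.372]
force: [-0.3, 0.4, 0.8]
width: -0.0
gripper_force: 0.0
```

Request:
move_arm(targets="-1 0.2 0 1 0 0 0; -1 0.3 0 0.45 0 0 0; -1 0.3 0 0 0 0 0; -1 0.3 0 0 0 0 0; -1 0 0 0 0 0 0")

```text
clock: 2.8
eef_pos: [499.7, 96.5, 67.1]
tool_rot: [3.14, -0.001, 1.372]
force: [-0.3, 0.3, 0.4]
width: 0.3
gripper_force: 0.0
```

Request:
move_arm(targets="-1 0.15 0 0 0 0 0; -1 0.15 0 0 0 0 0; -1 0.15 0 0 0 0 0; -1 0.15 0 0 0 0 0; -1 0.15 0 0 0 0 0")

```text
clock: 3.22
eef_pos: [500.1, 101.8, 66.3]
tool_rot: [-3.142, 0.001, 1.37]
force: [-0.7, -4.0, 2.4]
width: 0.1
gripper_force: 1.8
```

```bash
python3 - <<'E'
from h import *
plan([at(t,21)+(1,) for t in np.linspace(162,122,15)])
E
```

```text
-1 0.35 0.1 0.03 0 0 6.5; -1 0.34 -0.09 0 0 0 2.8; -1 0.34 -0.1 0 0 0 2.9; -1 0.35 -0.1 0 0 0 2.9; -1 0.34 -0.09 0 0 0 2.8
-1 0.34 -0.1 0 0 0 2.9; -1 0.34 -0.09 0 0 0 2.8; -1 0.34 -0.1 0 0 0 2.9; -1 0.34 -0.1 0 0 0 2.8; -1 0.35 -0.09 0 0 0 2.9
-1 0.34 -0.1 0 0 0 2.9; -1 0.34 -0.1 0 0 0 2.8; -1 0.34 -0.09 0 0 0 2.9; -1 0.34 -0.1 0 0 0 2.8; -1 0.34 -0.09 0 0 0 2.9
end [519.1 150.5  66. ] 32.0
```

Request:
move_arm(targets="-1 0.25 0 0 0 0 4; -1 0.34 -0.05 0 0 0 3.5; -1 0.34 -0.09 0 0 0 3.5; -1 0.34 -0.09 0 0 0 3.5; -1 0.34 -0.09 0 0 0 3")

```text
clock: 3.63
eef_pos: [500.4, 118.7, 65.7]
tool_rot: [-3.138, 0.002, 1.062]
force: [-4.4, -3.3, 2.3]
width: -0.1
gripper_force: 2.2
```

Request:
move_arm(targets="-1 0.34 -0.1 0 0 0 2.9; -1 0.34 -0.09 0 0 0 2.8; -1 0.34 -0.1 0 0 0 2.9; -1 0.34 -0.1 0 0 0 2.8; -1 0.35 -0.09 0 0 0 2.9")

```text
clock: 4.05
eef_pos: [505.6, 136.0, 65.5]
tool_rot: [-3.137, 0.003, 0.814]
force: [-5.0, -2.0, 2.4]
width: -0.2
gripper_force: 2.3
```

Request:
move_arm(targets="-1 0.34 -0.1 0 0 0 2.9; -1 0.34 -0.1 0 0 0 2.8; -1 0.34 -0.09 0 0 0 2.9; -1 0.2 -0.05 0 0 0 1.5; -1 0 0 0 0 0 0")

```text
clock: 4.47
eef_pos: [513.3, 147.7, 65.4]
tool_rot: [-3.139, 0.002, 0.641]
force: [-4.0, 0.3, 0.7]
width: -0.2
gripper_force: 1.5
```

```bash
python3 - <<'E'
from h import *
s=read_state();print(s["eef_pos"],np.degrees(s["tool_rot"][2]),s["force"],s["qpos"].round(2))
w=cams.get_image("wrist");t=cams.get_image("top")
a=cv2.resize(t["color"][120:260,165:325],(640,560),interpolation=cv2.INTER_CUBIC)
cv2.imwrite("pics/t2.png",a[:,:,::-1])
E
```

```text
[513.31327684 147.67923209  65.4414142 ] 36.71453839637083 [-4.04959753  0.26873987  0.6962754 ] [-0.64  0.77  0.48  1.98 -0.67  0.55 -0.62]
```

View pics/t2.png

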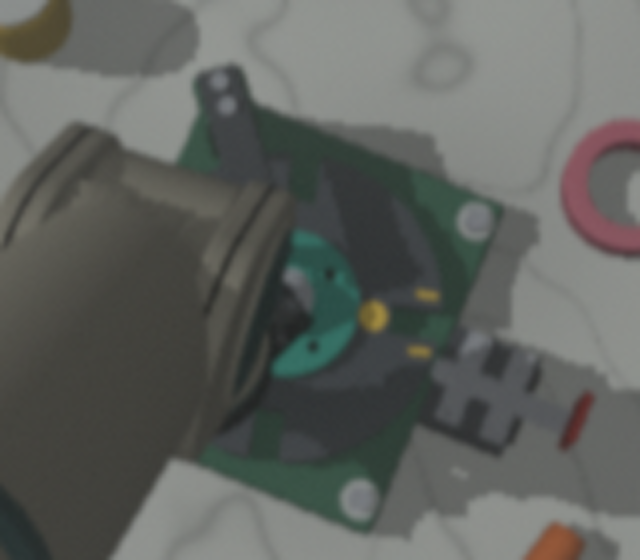

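The crop shows the dot at (374,315), its yellow lines at (428,295) and (419,351), and the tab at (577,420). Bolts are at (476,220) and (360,498). The notch is still counter-clockwise of the bar.

```bash
cat > m.py <<'E'
from h import *
def meas(show=True):
    t=cams.get_image("top"); c=t["color"]
    hsv=cv2.cvtColor(c,cv2.COLOR_RGB2HSV)
    def comps(m,z):
        n,l,st,ce=cv2.connectedComponentsWithStats(m.astype(np.uint8)*1)
        return [(st[i,4],ray(t,ce[i],z,1)[:2]) for i in range(1,n) if st[i,4]>=4]
    roi=np.zeros(c.shape[:2],bool); roi[140:260,190:330]=1
    y=comps(roi&(hsv[...,0]>15)&(hsv[...,0]<32)&(hsv[...,1]>120)&(hsv[...,2]>70),38)
    r=comps(roi&((hsv[...,0]<6)|(hsv[...,0]>174))&(hsv[...,1]>130)&(np.arange(512)[None]>290),74)
    print("yellow",y,"\nred",r)
meas()
E
python3 m.py; python3 - <<'E'
from h import *
t=cams.get_image("top")
P=lambda x,y,z: ray(t,(165+x/4-.4,120+y/4-.4),z,1)[:2]
a,b=P(476,220,27),P(360,498,27); v=a-b; print("bolts yaw",a,b,np.degrees(np.arctan2(v[1],v[0])))
E
```

```text
yellow [(np.int32(31), array([562.89984336,  58.48092095]))] 
red []
bolts yaw [622.07231259  -1.14280857] [459.92823054  64.74604002] -22.114851612489257
```

```bash
python3 - <<'E'
from h import *
t=cams.get_image("top")
P=lambda x,y,z: ray(t,(165+x/4-.4,120+y/4-.4),z,1)[:2]
ang=lambda v: np.degrees(np.arctan2(v[1],v[0]))
a=(ray(t,(444,273),27)+ray(t,(295,339),27))[:2]/2
dot=P(374,315,38);l1=P(428,295,38);l2=P(419,351,38);tab=P(577,420,70);m=(l1+l2)/2
g=(P(430,420,46)+P(480,340,46))/2
print("axis",a,"dot",dot-a,"lines",m-a,"tab",tab-a)
print("dirs: dot",ang(dot-a),"mid",ang(m-a),"dot->mid",ang(m-dot),"perp l",ang(l1-l2)-90,"tab",ang(tab-a))
E
```

```text
axis [570.86478055 106.65655353] dot [ -7.57452143 -48.62126353] lines [-11.78093712 -76.91832314] tab [ -69.78680427 -159.7594001 ]
dirs: dot -98.85471632154956 mid -98.70784582623624 dot->mid -98.4552178983476 perp l -98.7472334612101 tab -113.59687952449517
```

```bash
python3 - <<'E'
from h import *
A=np.array([571.5,105.5]);p=np.array(read_state()["eef_pos"]);y=np.degrees(read_state()["tool_rot"][2])
w=[]
for k in np.linspace(0,-13.5,8)[1:]:
    c,s=np.cos(np.radians(k)),np.sin(np.radians(k)); q=A+np.array([[c,-s],[s,c]])@(p[:2]-A); w.append((*q,66,y+k,1))
plan(w)
E
```

```text
-1 0.23 -0.07 -0.01 0 0 1.9; -1 0.22 -0.07 0 0 0 2; -1 0.23 -0.07 0 0 0 1.9; -1 0.22 -0.06 0 0 0 1.9; -1 0.23 -0.07 0 0 0 1.9
-1 0.23 -0.07 0 0 0 2; -1 0.22 -0.07 0 0 0 1.9
end [525.5 158.4  66. ] 23.2
```

Request:
move_arm(targets="-1 0.23 -0.07 0 0 0 1.9; -1 0.22 -0.07 0 0 0 2; -1 0.23 -0.07 0 0 0 1.9; -1 0.22 -0.06 0 0 0 1.9; -1 0.23 -0.07 0 0 0 1.9")

```text
clock: 5.13
eef_pos: [521.9, 155.2, 66.0]
tool_rot: [-3.14, 0.001, 0.47]
force: [-4.6, 0.1, 1.5]
width: -0.2
gripper_force: 2.0
```

Request:
move_arm(targets="-1 0.2 -0.06 0 0 0 1.5; -1 0 0 0 0 0 0; -1 0 0 0 0 0 0")

```text
clock: 5.38
eef_pos: [524.4, 156.8, 66.1]
tool_rot: [3.141, -0.001, 0.447]
force: [-2.2, -0.4, 0.3]
width: 0.2
gripper_force: 1.3
```

```bash
python3 - <<'E'
from h import *
s=read_state();print(s["eef_pos"],np.degrees(s["tool_rot"][2]),s["force"])
t=cams.get_image("top")
a=cv2.resize(t["color"][145:245,225:325],(600,600),interpolation=cv2.INTER_CUBIC)
cv2.imwrite("pics/t3.png",a[:,:,::-1])
E
```

```text
[524.42848664 156.83257691  66.09829254] 25.584759530472326 [-2.19029862 -0.36101851  0.25930617]
```

View pics/t3.png

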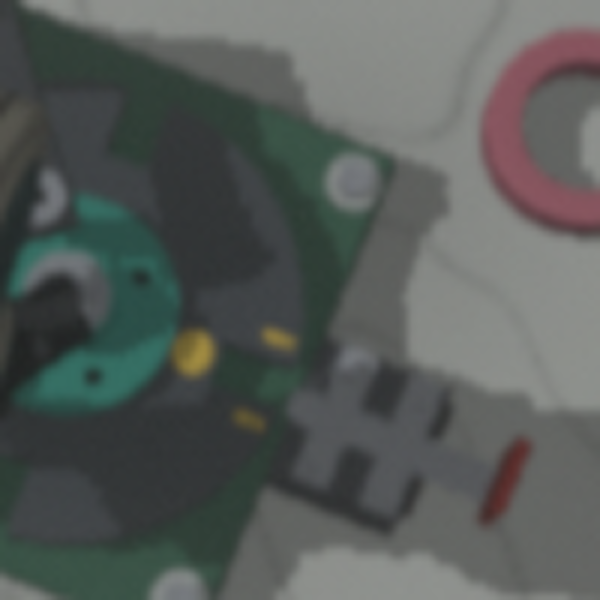

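The crop shows the dot at (194,353), yellow lines at (279,339) and (248,420), the bar nose near (305,408), the bar near the tab at (455,468), and bolts at (353,182) and (180,597). It is nearly aligned.

```bash
python3 - <<'E'
from h import *
t=cams.get_image("top")
P=lambda x,y,z: ray(t,(225+x/6-.42,145+y/6-.42),z,1)[:2]
ang=lambda v: np.degrees(np.arctan2(v[1],v[0]))
a=np.array([570.9,106.7])
dot=P(194,353,38);l1=P(279,339,38);l2=P(248,420,38);m=(l1+l2)/2
n=P(305,408,36);b=P(455,468,36); tab=P(506,481,74)
print("dirs: dot",ang(dot-a),"mid",ang(m-a),"dot->mid",ang(m-dot),"perp l",ang(l1-l2)-90)
print("bar: nose",ang(n-a),"b",ang(b-a),"n->b",ang(b-n),"tab",ang(tab-a),tab,np.hypot(*(tab-a)),"nose r",np.hypot(*(n-a)))
E
```

```text
dirs: dot -112.77178664117977 mid -111.86957721004724 dot->mid -110.2721423904719 perp l -110.40399454323835
bar: nose -114.11598670546014 b -113.0261969926796 n->b -111.29510129313343 tab -113.8831383787727 [500.32072498 -52.6978145 ] 174.32468938967904 nose r 96.8834662158126
```

Request:
move_arm(targets="-1 0.1 -0.03 0 0 0 0.8; -1 0.1 -0.03 0 0 0 0.8; -1 0 0 0 0 0 0; -1 0 0 0 0 0 0")

```text
clock: 5.82
eef_pos: [526.0, 157.9, 66.2]
tool_rot: [3.141, -0.001, 0.417]
force: [-2.5, -0.5, -0.1]
width: 0.1
gripper_force: 1.4
```

```bash
python3 - <<'E'
from h import *
s=read_state();print(s["eef_pos"],np.degrees(s["tool_rot"][2]),s["force"])
# retreat back along -x, up, then to behind tab
A=np.array([571,106.]);u=np.array([-np.cos(np.radians(67.8)),-np.sin(np.radians(67.8))])
print("tab outer",A+u*180)
q=A+u*(180+11+22)
plan([(*q,150,67.8,10),(*q,60,67.8,5)],cur=(s["eef_pos"][0]-18.0,s["eef_pos"][1]-8.6,150,np.degrees(s["tool_rot"][2])))
E
```

```text
[526.03367566 157.90425434  66.21676605] 23.92017404033535 [-2.54862819 -0.54832858 -0.06997969]
tab outer [502.98865837 -60.65670527]
-1 -1.14 2.13 0 0 0 -4.4; -1 -1.29 2.03 0 0 0 -4.4; -1 -1.45 1.93 0 0 0 -4.4; -1 -1.59 1.81 0 0 0 -4.4; -1 -1.72 1.69 0 0 0 -4.3
-1 -1.85 1.55 0 0 0 -4.4; -1 -1.96 1.4 0 0 0 -4.4; -1 -2.06 1.25 0 0 0 -4.4; -1 -2.16 1.09 0 0 0 -4.4; -1 -2.23 0.92 0 0 0 -4.4
-1 0 -0 1.8 0 0 0; -1 0 -0 1.8 0 0 0; -1 0 -0 1.8 0 0 0; -1 0 -0 1.8 0 0 0; -1 0 -0 1.8 0 0 0
end [490.5 -91.2  60. ] 67.8
```

Request:
move_arm(targets="-1 -0.6 0 0 0 0 0; -1 -1.4 0 0 0 0 0; -1 0 0 -2.8 0 0 0; -1 0 0 -2.8 0 0 0; -1 0 0 -2.8 0 0 0")

```text
clock: 6.23
eef_pos: [508.3, 149.2, 151.4]
tool_rot: [3.14, -0.002, 0.416]
force: [0.6, 1.7, -0.1]
width: -0.3
gripper_force: 0.0
```

Request:
move_arm(targets="-1 -1.14 2.13 0 0 0 -4.4; -1 -1.29 2.03 0 0 0 -4.4; -1 -1.45 1.93 0 0 0 -4.4; -1 -1.59 1.81 0 0 0 -4.4; -1 -1.72 1.69 0 0 0 -4.3")

```text
clock: 6.65
eef_pos: [499.9, 28.2, 150.8]
tool_rot: [3.138, -0.002, 0.804]
force: [0.1, 0.3, 0.1]
width: -0.0
gripper_force: 0.0
```

Request:
move_arm(targets="-1 -1.85 1.55 0 0 0 -4.4; -1 -1.96 1.4 0 0 0 -4.4; -1 -2.06 1.25 0 0 0 -4.4; -1 -2.16 1.09 0 0 0 -4.4; -1 -2.23 0.92 0 0 0 -4.4")

```text
clock: 7.07
eef_pos: [491.0, -92.6, 150.7]
tool_rot: [3.138, -0.0, 1.187]
force: [-0.0, 0.0, 0.8]
width: 0.2
gripper_force: 0.0
```

```bash
python3 - <<'E'
from h import *
s=read_state();print(s["eef_pos"],np.degrees(s["tool_rot"][2]),s["force"],s["qpos"].round(2))
w=cams.get_image("wrist");t=cams.get_image("scene")
a=cv2.resize(w["color"],(640,480));b=cv2.resize(t["color"][110:290,180:360],(480,480),interpolation=cv2.INTER_CUBIC)
cv2.imwrite("pics/w4.png",cv2.resize(np.hstack([a,b])[:,:,::-1],(800,343)))
cv2.imwrite("pics/w4full.png",cv2.resize(w["color"],(800,600),interpolation=cv2.INTER_CUBIC)[:,:,::-1])
E
```

```text
[490.97459155 -92.64217299 150.68563341] 68.00099219095739 [-0.01478764  0.01225061  0.76827518] [-0.15  0.57  0.41  2.02 -0.38  0.62  0.13]
```

View pics/w4full.png

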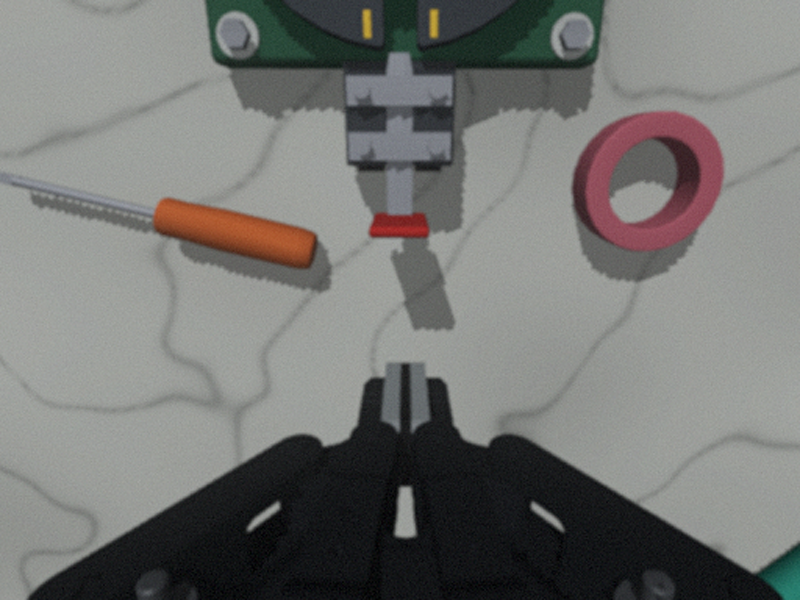

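The wrist view shows the notch's yellow lines at x=367 and 434, with their middle at 400. The bar is at x=400, so the notch is aligned. The tab is at (399,236), clear of the screwdriver and tape.

```bash
python3 - <<'E'
from h import *
s=read_state();w=cams.get_image("wrist")
P=ray(w,(399,236),74);a=np.radians(68.0);d=P[:2]-s["eef_pos"][:2]
print(P,"along tool x",d@[np.cos(a),np.sin(a)],"tool y",d@[np.sin(a),-np.cos(a)])
b=ray(w,(573,35),27)-ray(w,(237,35),27);print(np.degrees(np.arctan2(b[1],b[0])))
E
```

```text
[503.53851483 -59.97138121  74.        ] along tool x 38.84300349479977 tool y -1.8427501410219587
-22.474797498624003
```

Request:
move_arm(targets="-1 0 -0.1 2.5 0 0 0; -1 0 -0.08 2.5 0 0 0; -1 0 0 2.5 0 0 0; -1 0 0 1.4 0 0 0; -1 0 0 0.4 0 0 0")

```text
clock: 7.63
eef_pos: [487.6, -88.8, 55.2]
tool_rot: [-3.139, 0.0, 1.184]
force: [0.4, -0.2, 0.8]
width: 0.2
gripper_force: 0.0
```

Request:
move_arm(targets="-1 0.4 0 0 0 0 0; -1 0.5 0 0 0 0 0; -1 0.5 0 0 0 0 0; -1 0.4 0 0 0 0 0; -1 0.2 0 0 0 0 0")

```text
clock: 8.05
eef_pos: [496.9, -70.2, 57.9]
tool_rot: [3.14, -0.001, 1.185]
force: [1.2, -0.1, 0.8]
width: -0.0
gripper_force: 0.0
```

Request:
move_arm(targets="-1 0.15 0 0 0 0 0; -1 0.15 0 0 0 0 0; -1 0.15 0 0 0 0 0; -1 0.15 0 0 0 0 0; -1 0.15 0 0 0 0 0")

```text
clock: 8.47
eef_pos: [498.3, -65.4, 57.2]
tool_rot: [3.141, 0.001, 1.183]
force: [-0.9, -3.2, 2.7]
width: 0.2
gripper_force: 1.3
```

Request:
move_arm(targets="-1 0.25 0 0 0 0 0; -1 0.25 0 0 0 0 0; -1 0.25 0 0 0 0 0; -1 0.25 0 0 0 0 0; -1 0.25 0 0 0 0 0")

```text
clock: 8.88
eef_pos: [503.5, -52.7, 57.1]
tool_rot: [3.141, 0.0, 1.184]
force: [-1.0, -2.6, 2.2]
width: -0.2
gripper_force: 1.3
```

Request:
move_arm(targets="-1 0.15 0 0 0 0 0; -1 0.15 0 0 0 0 0; -1 0.15 0 0 0 0 0; -1 0.15 0 0 0 0 0; -1 0.15 0 0 0 0 0")

```text
clock: 9.3
eef_pos: [506.3, -45.9, 57.1]
tool_rot: [3.142, 0.0, 1.184]
force: [-2.0, -3.0, 2.1]
width: 0.6
gripper_force: 1.3
```

Request:
move_arm(targets="-1 0.1 0 0 0 0 0; -1 0.1 0 0 0 0 0; -1 0.1 0 0 0 0 0; -1 0 0 0 0 0 0")

```text
clock: 9.63
eef_pos: [506.9, -44.4, 57.1]
tool_rot: [3.142, 0.001, 1.183]
force: [-1.7, -4.5, 1.1]
width: 0.1
gripper_force: 2.8
```

Request:
move_arm(targets="-1 0.1 0 0 0 0 0; -1 0.1 0 0 0 0 0; -1 0 0 0 0 0 0; -1 0 0 0 0 0 0")

```text
clock: 9.97
eef_pos: [507.1, -43.8, 57.1]
tool_rot: [-3.142, 0.003, 1.182]
force: [-3.3, -8.1, 3.8]
width: 0.3
gripper_force: 4.2
```

Request:
move_arm(targets="-1 0.1 0 0 0 0 0; -1 0.1 0 0 0 0 0; -1 0 0 0 0 0 0; -1 0 0 0 0 0 0")

```text
clock: 10.3
eef_pos: [507.3, -43.2, 57.1]
tool_rot: [-3.142, 0.004, 1.181]
force: [-4.2, -10.0, 4.4]
width: 0.1
gripper_force: 5.6
```

Request:
move_arm(targets="-1 -0.3 0 0 0 0 0; -1 -0.7 0 0 0 0 0; -1 -1.2 0 0 0 0 0; -1 -1.2 0 -1 0 0 0; -1 0 0 -2.5 0 0 0")

```text
clock: 10.72
eef_pos: [492.9, -72.8, 90.8]
tool_rot: [-3.136, 0.002, 1.181]
force: [-0.4, -0.1, 0.2]
width: 0.1
gripper_force: 0.0
```

Request:
move_arm(targets="-1 0 0 -3 0 0 0; -1 0 0 -3 0 0 0; -1 0 0 0 0 0 0; -1 0 0 0 0 0 0")

```text
clock: 11.05
eef_pos: [497.2, -70.8, 154.1]
tool_rot: [3.138, -0.002, 1.184]
force: [0.0, 0.6, 0.3]
width: 0.3
gripper_force: 0.0
```

```bash
python3 - <<'E'
from h import *
s=read_state();print(s["eef_pos"],s["force"])
w=cams.get_image("wrist")
cv2.imwrite("pics/w5.png",cv2.resize(w["color"],(800,600),interpolation=cv2.INTER_CUBIC)[:,:,::-1])
E
```

```text
[497.19091558 -70.8244903  154.09901007] [0.04583225 0.58965006 0.34285553]
```

View pics/w5.png

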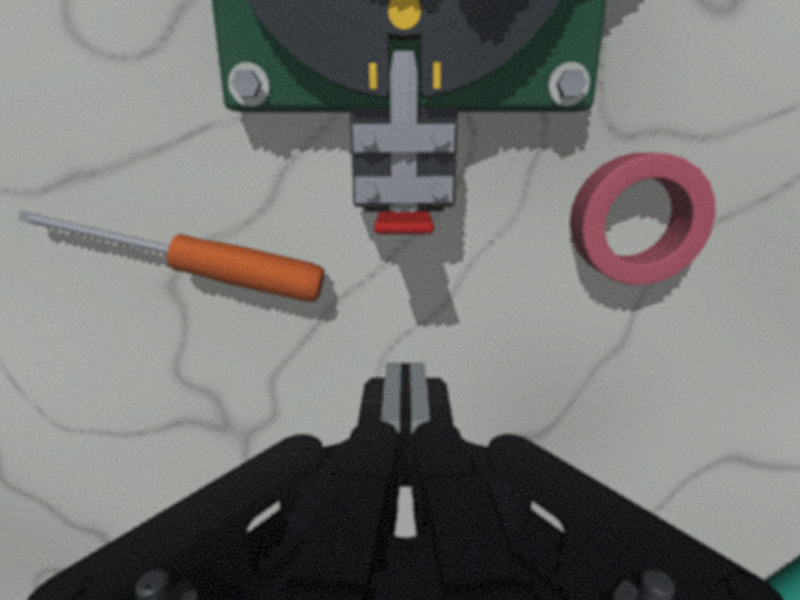

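The bar's nose, with its tip at (403,52), sits inside the marked notch. The 14 px (about 7 mm) gap to the notch floor matches a bar that is fully home. The tab is against the guide's end. The push stiffness of about 4.6 N/mm is what the rubber buffers should give.

```bash
python3 -c "
from cell import order
print(order.finish_job())"
```

```text
the job is handed in; nothing more can be done
None
```

The plate is indexed with the yellow-dot notch on the lock bar, the bar is fully home against its buffers, nothing else was touched, and the job was handed in at about 11 s.

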